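Raise the air sampler's inlet mast to the set mark and hold it

TASK

On the grey portable air sampler, push the inlet mast down until you feel it seat on its stop, press the lock button fully in to release the mast, then take the inlet head in the gripper and draw it up until the mast's pointer is level with the tab set on the upright scale. Finish while still holding the head there, because the mast sinks back if let go; leave the tab and the other things on the bench as they are.

Things in the scene. Friction and masses are not known exactly. Their poses are not given: they have to be found in the camera images.
- case: The air sampler: fixed, closed grey hard case, 200 mm (x) by 300 mm (y), lid 90 mm above the bench. Origin: centre of its underside, on the mast's axis; z up; turned by its yaw. On the lid, on its line x = 0: lock button at y = -68 mm; mast in a black collar (44 mm wide, 24 mm high) at y = 0; scale post at y = 77 to 103 mm (4 mm thick, top 225 mm above the bench).
- inlet_grip (a point): Point on the axis of the inlet head at a good TCP height for gripping it. The head is grey plastic, 61 mm high: a 52 mm wide flange over its lowest 12 mm, then a round body 42 mm wide with thin black rings, flat top. The point is 38 mm above its underside, 23 mm below its top, 178 mm above the bench when the mast is seated. Grip from above; most room with the fingers closing along the case's x.
- inlet_top (a point): Centre of the inlet head's flat top (201 mm above the bench when the mast is seated).
- mast: The telescoping steel mast (24 mm wide) with its inlet head. Origin: on its axis at the pointer's height, 121 mm above the bench when seated on its stop (at most 120 mm higher). Starts locked, 4 to 14 mm up; locked, it rises to 16 mm. Friction 3 N, weight about 1.5 N, return spring 50 N/m: it sinks back if let go above 40 mm. 2 N pushes it down to its hard stop; 5 to 10 N draws it up.
- lock_button (a joint): How far the lock button is pressed in, m (0 = out, 0.008 = fully in). It moves straight down, takes about 3 N (more if quick) and stays in. Beyond 6.5 mm it frees the mast. The lock pin sits in a hooked slot: the button jams after about 1 mm unless the mast is seated to within 3 mm.
- button_top (a point): Centre of the top face of the lock button, a dark steel plunger 22 mm across on the black housing on the lid, across the mast from the scale; 130 mm above the bench when out, 122 mm when fully in. Moves with the button.
- pointer (a point): Tip of the mast's pointer, a flat level steel bar 8 mm wide and 4 mm thick that reaches from the mast, below the head, towards the scale. The point lies at mid thickness; 121 mm above the bench when the mast is seated. Moves with the mast, one to one.
- mark (a point): Tip of the nose of the set tab, a dark steel clip (34 x 14 x 8 mm) clamped on the aluminium scale post, its nose towards the mast: the wanted height of the pointer, 176 to 216 mm above the bench (mast 55 to 95 mm up). The post's tick lines are 10 mm apart. Leave the tab where it is.
- cassette: Bystander, to be left alone: a white filter cassette, 44 mm across and 18 mm high, lying on a corner of the sampler's lid. Origin: centre of its underside.
- sample_bottle: Bystander, to be left alone: an amber jar 48 mm across and 85 mm high beside the sampler. Origin: centre of its underside.
- driver: Bystander, to be left alone: a screwdriver lying on the bench. Origin: on its axis, between handle and blade.
- tape: Bystander, to be left alone: a grey roll of tape, 90 mm across, 22 mm high, beside the sampler. Origin: centre of its underside.
- filter_tray: Bystander, to be left alone: an open white tray, 120 x 90 x 30 mm. Origin: centre of its underside.
- logger: Bystander, to be left alone: a flat black data logger, 75 x 140 x 30 mm. Origin: centre of its underside.
- cup: Bystander, to be left alone: a white cup, 70 mm across, 80 mm high. Origin: centre of its underside.

How it is judged:
On the way, in this order (a step that is already met when the one before it is completed fails the run):
1. the mast is pushed down onto its stop (within 2 mm) (z of pointer in the frame of case below 0.123 m), for 0.1 s.
2. the lock button is pressed in (more than 6.5 mm) (value of joint lock_button above 0.0065 m), for 0.1 s.
At the end, for the whole second after the job is handed in: The pointer is level with the set tab's nose to within 4 mm and at rest (under 5 mm/s), with the lock button in and the inlet head held in the gripper's fingers (more than 1.5 N), all through the last second (z of pointer in the frame of mark between -0.004 and 0.004 m and contact force between mast and the fingers above 1.5 N and linear speed of mast below 0.005 m/s and value of joint lock_button above 0.0065 m); the arm keeps its last pose, push and grip.
It fails at once if the set tab is pushed off its height by more than 3 mm (distance of mark from where it was at the start of the episode above 0.003 m).
It fails at once if a bystander on the bench or the lid is moved more than 20 mm (distance of any of cassette, sample_bottle, driver, tape, filter_tray, logger, cup from where it was at the start of the episode above 0.02 m).
It also fails if it takes over 56 s, if anything falls off the work surface, if the arm or the gripper's body presses on something with over 40 N, if the wrist force passes 120 N, or if a joint passes its speed limit or range.

ROBOT

A 7-joint arm with a two-finger parallel gripper is mounted at the origin on the work surface. World frame = base frame: x ahead of the robot, y to its left, z up, the work surface at z = 0. Lengths are in m, angles in rad, forces in N, time in s.
With the tool pointing down it reaches from about 0.4 to 0.9 m from the base axis. Payload 5.6 kg.
Tool frame: the origin (TCP) lies between the finger pads, 19 mm behind the fingertips; this is the grasp point; z points along the fingers, y is the direction in which the jaws open and shut (so a half turn about z gives the same grasp; the last joint's range is limited). The gripper opens to 92 mm and grips with 3 to 60 N. Pads are 20 mm wide; open, the fingers measure 128 mm over their backs; the gripper's body (75 mm by 189 mm) begins 69 mm behind the grasp point.
Start: joints at [1.131, 0.468, -0.012, 1.603, 0.006, 1.071, -0.056], TCP at [0.251, -0.6, 0.233] pointing down, gripper open.
Joint ranges: [-2.53, 2.53], [-0.31, 2.02], [-1.57, 1.55], [0.28, 2.44], [-1.29, 4.43], [0.15, 1.84], [-2.92, 2.92]. Speed limits (rad/s): [2.57, 2.57, 3.14, 3.14, 3.14, 3.14, 3.14].

INTERFACE

Orientations are given as a unit quaternion [w, x, y, z].
In Python, from bench import ctrl gives the robot as it stands.
- The arm moves only by the tool send_rows, never from a script. Its argument "steps" is a list of rows, each a list of 7 numbers: the shift along the world's x, y, z in cm, then the turn, a rotation vector about the world's x, y, z in rad, then the opening, from 0 (shut) to 1 (fully open). In form: [[tx, ty, tz, wx, wy, wz, hand], ...]. A call has 1 to 20 rows; each row is the pose to reach, as a shift and turn from the pose commanded when the call began; what a row does not reach only later rows make up. A row lasts 1/10 s, in which the tool goes at most 50 mm and 8.59 degrees, less where a joint would pass 70% of its speed; a pose out of reach is approached as far as the arm can. A call with a gripper value outside its range is refused whole. The fingers move at their own pace and stop on an object; "newtons" is the grip in N (left out, the last holds). Time passes only in rows, so rows that repeat a pose let the fingers close. It gives the time, the measured TCP pose, the force and the opening at its end, in the units of the state.
- ctrl.get_state(): the state, without advancing time (a new reading comes with each control period).
- ctrl.capture(name): name is "scene" or "top"; returns the picture (480x640x3 uint8, red, green, blue); there is no depth.
- ctrl.get_calibration(name): a dict with "fx", "fy", "cx", "cy" (pixels), "k1" (the pictures are not rectified: a ray, as slopes to the right and down, at radius r is drawn at 1 + k1 r^2 times it, then the intrinsics apply), "extrinsics" (4x4, takes a point from world to camera coordinates). Camera axes: x right, y down, z forward; pixel columns grow to the right and rows downward; lengths in m; the calibration is good to about 2 mm. A picture is of the moment at which its call begins. get_calibration takes no time and is no camera call.
- ctrl.close_job(): hands the job in, once; it reports no verdict.
The state is a dict: "t": time; "joint_pos": joint angles; "joint_velocities": joint speeds; "tau": joint torques, N m; "position": TCP position; "ee_rot": TCP orientation; "force": force on the tool from outside, world axes, zero at the start; "moment": the same for the moment, N m; "grip_width": opening from 0.0 (shut) to 1.0 (fully open).
Only numpy, scipy, OpenCV 4.12 (cv2) and the standard library are available. Lean on these libraries where they do the work, as an engineer would, in place of code of your own. Each camera call takes 0.05 s, during which the arm holds its last target. There are 200 camera calls.

## Working session

There is one attempt and no reset: what is moved stays moved. The work goes in short steps, Python scripts to look and compute and a tool call to move; the robot and the scene stay as the last step left them, time stands still between calls to the robot, and variables do not carry over. Pictures are saved under pics/ and viewed, about 8 in all and at most 12, crops included, and the job is handed in when it is done.

Besides the shell and the picture viewer there is one more tool, called after "Request:" as a command line: name --pt "numbers of a row" for each row, then --argument value for the rest. send_rows: Moves the arm, as the interface text tells. Its arguments: {"type":"object","properties":{"steps":{"type":"array","items":{"type":"array","items":{"type":"number"}}},"newtons":{"type":"number"}},"required":["steps"]}

```bash
mkdir -p pics; cat > h.py <<'E'
import numpy as np, cv2
from bench import ctrl
def cal(n):
    c=ctrl.get_calibration(n); return c,np.array(c["extrinsics"])
def ray(n,u,v):
    c,E=cal(n); d=np.array([(u-c["cx"])/c["fx"],(v-c["cy"])/c["fy"]])
    s=d.copy()
    for _ in range(20): s=d/(1+c["k1"]*(s@s))
    R,t=E[:3,:3],E[:3,3]; r=R.T@np.array([s[0],s[1],1]); return -R.T@t, r/np.linalg.norm(r)
def onz(n,u,v,z):
    o,r=ray(n,u,v); return o+r*(z-o[2])/r[2]
def proj(n,p):
    c,E=cal(n); q=E[:3,:3]@np.array(p)+E[:3,3]; s=q[:2]/q[2]; s=s*(1+c["k1"]*(s@s)); return np.array([s[0]*c["fx"]+c["cx"],s[1]*c["fy"]+c["cy"]])
def tri(a,b):
    o1,r1=a;o2,r2=b; A=np.stack([r1,-r2],1); k=np.linalg.lstsq(A,o2-o1,rcond=None)[0]
    p,q=o1+k[0]*r1,o2+k[1]*r2; return (p+q)/2,np.linalg.norm(p-q)
def shot(n,f):
    im=ctrl.capture(n); cv2.imwrite(f"pics/{f}.png",cv2.cvtColor(im,cv2.COLOR_RGB2BGR)); return im
E
python3 - <<'E'
from h import *
for n in("scene","top"):
    shot(n,n+"0"); c,E=cal(n); print(n,{k:c[k] for k in("fx","fy","cx","cy","k1")},-E[:3,:3].T@E[:3,3],E[2,:3])
s=ctrl.get_state(); print(s["t"],s["position"],s["ee_rot"],s["force"],s["grip_width"])
E
```

```text
scene {'fx': 460.7619944981979, 'fy': 460.7619944981979, 'cx': 315.40425827907245, 'cy': 241.2268678069273, 'k1': -0.11505733611007761} [ 1.14390205 -0.23941569  1.07890931] [-0.56208095  0.22498681 -0.79589317]
top {'fx': 523.6270914758845, 'fy': 523.6270914758845, 'cx': 327.27922537591996, 'cy': 239.55988665782482, 'k1': 0.0034119175162891278} [0.2626956  0.00339117 1.30856538] [ 0.18579693  0.00464813 -0.98257717]
0.1 [ 0.25093758 -0.59909914  0.23247178] [-7.36224117e-04  9.80396288e-01  1.97034350e-01 -2.01400617e-04] [ 0.30262113 -0.20948582 -0.45835034] 0.9990574515584961
```

View pics/scene0.png

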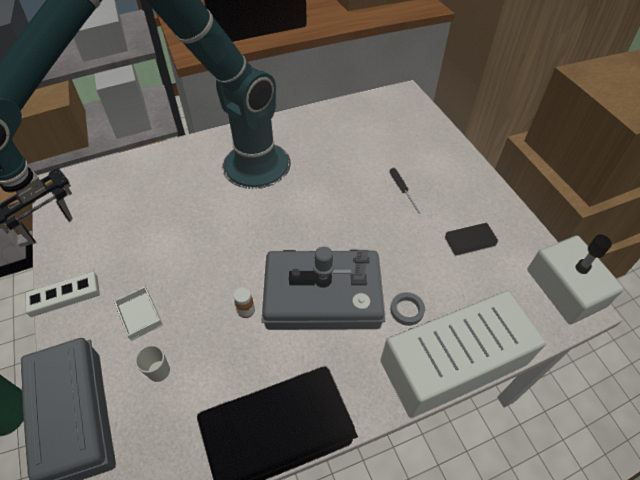

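View pics/top0.png

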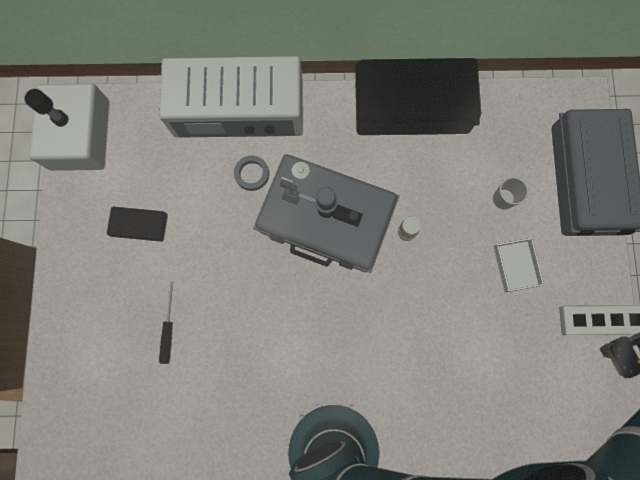

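The scene view has the sampler at about (323,285), with the head at (323,255) and the post at (361,265). The top view has the head at (327,200), button at (354,217) and post at (289,190). I'll zoom both.

```bash
python3 - <<'E'
import cv2,numpy as np
a=cv2.imread("pics/scene0.png")[235:335,255:395]; b=cv2.imread("pics/top0.png")[145:275,245:405]
a=cv2.resize(a,None,fx=5,fy=5,interpolation=cv2.INTER_CUBIC);b=cv2.resize(b,None,fx=4.5,fy=4.5,interpolation=cv2.INTER_CUBIC)
for n,i in(("sc",a),("tc",b)): cv2.imwrite(f"pics/{n}.png",np.clip(i*1.6,0,255).astype(np.uint8))
E
```

```text
(no output)
```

View pics/sc.png

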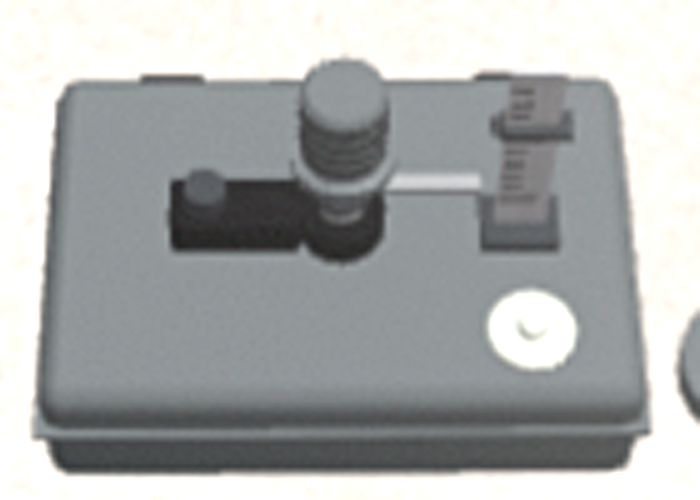

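View pics/tc.png

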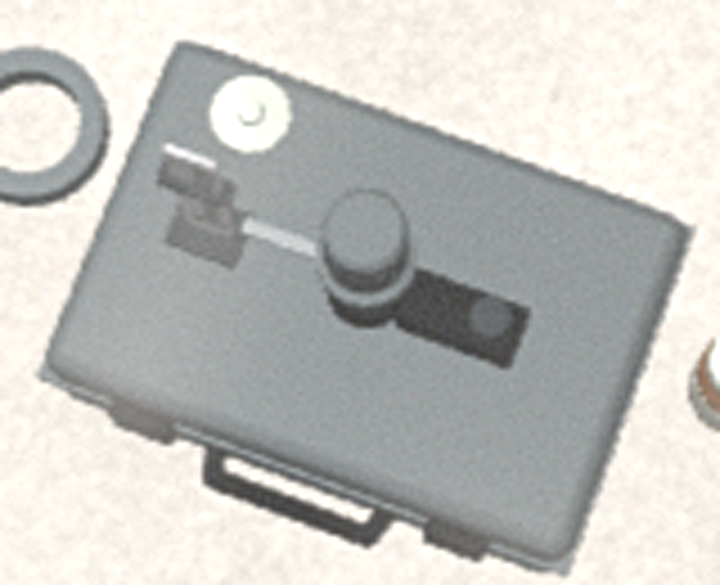

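Crop pixels: in scene, button top (207,187), head top (344,95), tab (533,126) with its nose at the left end. In top, button (491,317), head top (366,232), post top edge (190,155), tab around (195,178).

```bash
cat >> h.py <<'E'
def S(x,y): return (x+.5)/5-.5+255,(y+.5)/5-.5+235
def T(x,y): return (x+.5)/4.5-.5+245,(y+.5)/4.5-.5+145
E
python3 - <<'E'
from h import *
for n,a,b in(("button",(207,187),(491,317)),("head",(344,95),(366,232)),("posttop",(540,79),(190,155)),("tab",(533,120),(197,176))):
    print(n,*tri(ray("scene",*S(*a)),ray("top",*T(*b))))
bs,bt=onz("scene",*S(207,187),.13),onz("top",*T(491,317),.13); print("btn planes",bs,bt)
for z in(.205,.21,.215): print(z,onz("scene",*S(344,95),z)[:2],onz("top",*T(366,232),z)[:2])
print("post",onz("scene",*S(540,79),.225),onz("top",*T(190,155),.225))
# cassette, lid corners
print("cass",onz("top",*T(250,112),.108),onz("scene",*S(533,328),.108))
for q in((180,42),(690,228)): print(onz("top",*T(*q),.085))
E
```

```text
button [ 0.54311061 -0.05174281  0.12835415] 0.002284949557404372
head [0.56762218 0.0108764  0.20553525] 0.00090356735614984
posttop [0.60276122 0.09456312 0.22035221] 2.9131341203296702e-05
tab [0.60232967 0.0939684  0.18715153] 0.0002847306317076918
btn planes [ 0.54444813 -0.05096638  0.13      ] [ 0.54240349 -0.05276237  0.13      ]
0.205 [0.56737297 0.01147228] [0.56763014 0.0104484 ]
0.21 [0.57067154 0.01003685] [0.56624856 0.01041643]
0.215 [0.5739701  0.00860141] [0.56486697 0.01038445]
post [0.60569349 0.09276968 0.225     ] [0.6013036  0.09415993 0.225     ]
cass [0.66125193 0.07209211 0.108     ] [0.66581837 0.07130454 0.108     ]
[0.70926979 0.11154757 0.085     ]
[ 0.60073604 -0.16262765  0.085     ]
```

Request:
send_rows --pt "0 0 5 0 0 0 0" --pt "2.2 4.3 6 0 0 0.06 0" --pt "4.4 8.7 6 0 0 0.12 0" --pt "6.6 13 6 0 0 0.18 0" --pt "8.8 17.4 6 0 0 0.24 0" --pt "11 21.8 6 0 0 0.3 0" --pt "13.2 26.1 6 0 0 0.36 0" --pt "15.4 30.5 6 0 0 0.42 0" --pt "17.6 34.8 6 0 0 0.48 0" --pt "19.8 39.2 6 0 0 0.54 0" --pt "22 43.5 6 0 0 0.6 0" --pt "24.2 47.9 6 0 0 0.66 0" --pt "26.4 52.2 6 0 0 0.72 0" --pt "28.6 56.6 6 0 0 0.78 0" --pt "31.6 61.1 6 0 0 0.8 0" --pt "31.6 61.1 6 0 0 0.8 0" --pt "31.6 61.1 6 0 0 0.8 0" --pt "31.6 61.1 6 0 0 0.8 0"

```text
t: 1.9
position: [0.5666, 0.01, 0.2927]
ee_rot: [0.0, 0.827, 0.563, -0.001]
force: [-0.5, 0.2, -0.2]
grip_width: 0.01
```

```bash
python3 - <<'E'
from h import *
from scipy.spatial.transform import Rotation as R
s=ctrl.get_state(); q=s["ee_rot"]; M=R.from_quat([*q[1:],q[0]]).as_matrix(); print(s["t"],s["position"],np.degrees(np.arctan2(M[1,1],M[0,1])),M[:,2],s["force"],s["grip_width"],s["joint_pos"])
E
```

```text
1.9 [0.56658524 0.01004689 0.29274683] -21.52480442660126 [-1.32555063e-03 -9.21686631e-04 -9.99998697e-01] [-0.52175963  0.24347869 -0.16870018] 0.010322260466056879 [ 0.3317472   0.32298508 -0.50789024  1.71749238  0.17097358  1.1465837
 -0.60075482]
```

Request:
send_rows --pt "0 0.1 -3 0 0 0 0" --pt "0 0.1 -5 0 0 0 0" --pt "0 0.1 -6 0 0 0 0" --pt "0 0.1 -6.4 0 0 0 0" --pt "0 0.1 -6.7 0 0 0 0" --pt "0 0.1 -7.0 0 0 0 0" --pt "0 0.1 -7.2 0 0 0 0" --pt "0 0.1 -7.3 0 0 0 0" --pt "0 0.1 -7.3 0 0 0 0" --pt "0 0.1 -7.3 0 0 0 0"

```text
t: 2.9
position: [0.5674, 0.0126, 0.2206]
ee_rot: [0.0, 0.826, 0.563, 0.0]
force: [0.2, -1.6, 0.4]
grip_width: 0.001
```

Request:
send_rows --pt "0 0 -0.1 0 0 0 0" --pt "0 0 -0.2 0 0 0 0" --pt "0 0 -0.3 0 0 0 0" --pt "0 0 -0.3 0 0 0 0"

```text
t: 3.3
position: [0.5676, 0.0127, 0.22]
ee_rot: [0.001, 0.826, 0.563, 0.0]
force: [-5.7, -1.6, 15.9]
grip_width: 0.005
```

Request:
send_rows --pt "0 0 1.5 0 0 0 0" --pt "0 0 3 0 0 0 0" --pt "-1.2 -3.1 3 0 0 0 0" --pt "-2.45 -6.3 3 0 0 0 0" --pt "-2.45 -6.3 1 0 0 0 0" --pt "-2.45 -6.3 -2 0 0 0 0" --pt "-2.45 -6.3 -4.5 0 0 0 0" --pt "-2.45 -6.3 -5.8 0 0 0 0" --pt "-2.45 -6.3 -6.4 0 0 0 0" --pt "-2.45 -6.3 -6.4 0 0 0 0"

```text
t: 4.3
position: [0.5428, -0.0503, 0.1533]
ee_rot: [-0.0, 0.826, 0.563, -0.0]
force: [-0.5, -0.4, -0.0]
grip_width: 0.002
```

```bash
python3 - <<'E'
from h import *
for n in("scene","top"):
    im=np.mean([ctrl.capture(n) for _ in range(3)],0)
    cv2.imwrite(f"pics/{n}1.png",cv2.cvtColor(im.astype(np.uint8),cv2.COLOR_RGB2BGR))
a=cv2.imread("pics/scene1.png")[235:310,290:390]; b=cv2.imread("pics/top1.png")[145:225,265:375]
a=cv2.resize(a,(400*2,600),interpolation=cv2.INTER_CUBIC) ; a=cv2.resize(a,(600,450));b=cv2.resize(b,(619,450),interpolation=cv2.INTER_CUBIC)
cv2.imwrite("pics/c1.png",np.clip(cv2.resize(np.hstack([a,b])*1.6,(800,296)),0,255))
s=ctrl.get_state();print(s["t"],s["position"],s["force"])
E
```

```text
4.6 [ 0.54319853 -0.05053066  0.15414636] [-0.43543705 -0.21919807  0.25319917][ WARN:0@4.849] global loadsave.cpp:1063 imwrite_ Unsupported depth image for selected encoder is fallbacked to CV_8U.
```

View pics/c1.png

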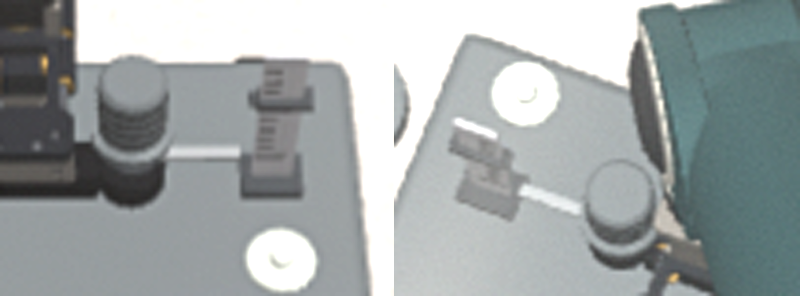

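Gripper sits over the button and the mast is seated, with the view of the tab and pointer clear. Now I'll press the button.

Request:
send_rows --pt "0 -0.2 -0.3 0 0 0 0" --pt "0 -0.2 -0.5 0 0 0 0" --pt "0 -0.2 -0.7 0 0 0 0" --pt "0 -0.2 -0.9 0 0 0 0" --pt "0 -0.2 -1.1 0 0 0 0" --pt "0 -0.2 -1.25 0 0 0 0" --pt "0 -0.2 -1.35 0 0 0 0" --pt "0 -0.2 -1.35 0 0 0 0"

```text
t: 5.4
position: [0.5428, -0.053, 0.141]
ee_rot: [0.001, 0.826, 0.563, -0.0]
force: [-2.8, -1.1, 12.3]
grip_width: 0.004
```

Request:
send_rows --pt "0 0 3 0 0 0 0" --pt "0 0 7 0 0 0 0.3" --pt "0 0 11 0 0 0 0.9" --pt "1.2 3.2 12 0 0 0 0.9" --pt "2.45 6.4 12 0 0 0 0.9" --pt "2.45 6.4 12 0 0 0 0.9" --pt "2.45 6.4 12 0 0 0 0.9" --pt "2.45 6.4 12 0 0 0 0.9" --pt "2.45 6.4 12 0 0 0 0.9"

```text
t: 6.3
position: [0.5668, 0.0103, 0.2592]
ee_rot: [-0.0, 0.827, 0.563, -0.001]
force: [0.8, -0.7, -0.3]
grip_width: 0.679
```

```bash
python3 - <<'E'
from h import *
im=cv2.cvtColor(shot("scene","s2"),cv2.COLOR_RGB2BGR)[205:325,260:400]
cv2.imwrite("pics/c2.png",np.clip(cv2.resize(im,None,fx=4,fy=4,interpolation=cv2.INTER_CUBIC).astype(float)*1.6,0,255).astype(np.uint8))
s=ctrl.get_state();print(s["t"],s["position"],s["force"],s["grip_width"])
E
```

```text
6.35 [0.56684961 0.01033756 0.25939123] [-0.18068761  1.27506355 -0.21868219] 0.7182191060593865
```

View pics/c2.png

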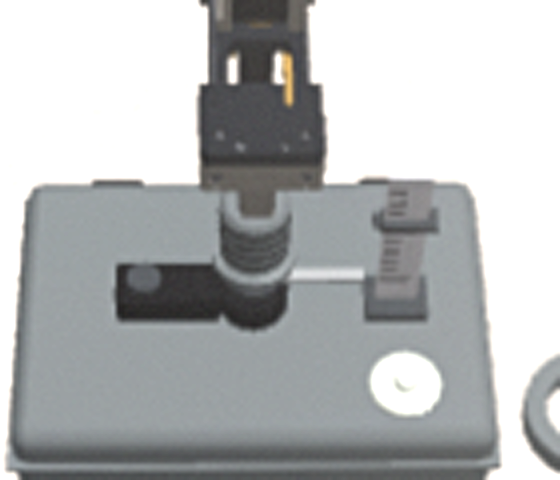

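The gripper is centred over the head and opening; the button is in. Descending and gripping.

Request:
send_rows --newtons 30 --pt "0 0 0 0 0 0 0.9" --pt "0 0 -1 0 0 0 0.9" --pt "0 0 -3 0 0 0 0.9" --pt "0 0 -5 0 0 0 0.9" --pt "0 0 -7 0 0 0 0.9" --pt "0 0 -8.1 0 0 0 0.9" --pt "0 0 -8.1 0 0 0 0.9" --pt "0 0 -8.1 0 0 0 0.3" --pt "0 0 -8.1 0 0 0 0.3" --pt "0 0 -8.1 0 0 0 0.3" --pt "0 0 -8.1 0 0 0 0.3" --pt "0 0 -8.1 0 0 0 0.3" --pt "0 0 -8.1 0 0 0 0.3" --pt "0 0 -8.1 0 0 0 0.3"

```text
t: 7.75
position: [0.5679, 0.0112, 0.1792]
ee_rot: [0.001, 0.826, 0.563, 0.001]
force: [2.2, -0.6, 1.0]
grip_width: 0.451
```

Request:
send_rows --pt "0 0 0.5 0 0 0 0.3" --pt "0 0 1 0 0 0 0.3" --pt "0 0 1.5 0 0 0 0.3" --pt "0 0 2 0 0 0 0.3" --pt "0 0 2.5 0 0 0 0.3" --pt "0 0 3 0 0 0 0.3" --pt "0 0 3.5 0 0 0 0.3" --pt "0 0 4 0 0 0 0.3" --pt "0 0 4.5 0 0 0 0.3" --pt "0 0 5 0 0 0 0.3" --pt "0 0 5.5 0 0 0 0.3" --pt "0 0 6 0 0 0 0.3" --pt "0 0 6 0 0 0 0.3" --pt "0 0 6 0 0 0 0.3"

```text
t: 9.15
position: [0.5679, 0.0112, 0.2388]
ee_rot: [0.0, 0.826, 0.563, 0.001]
force: [5.0, -1.8, -3.2]
grip_width: 0.452
```

```bash
python3 - <<'E'
from h import *
im=np.mean([ctrl.capture("scene") for _ in range(5)],0); cv2.imwrite("pics/scene3.png",im[:,:,::-1].astype(np.uint8))
top=np.mean([ctrl.capture("top") for _ in range(5)],0); cv2.imwrite("pics/top3.png",top[:,:,::-1].astype(np.uint8))
a=cv2.imread("pics/scene3.png")[235:295,315:385]; b=cv2.imread("pics/top3.png")[165:215,265:325]
a=cv2.resize(a,(420,360),interpolation=cv2.INTER_CUBIC); b=cv2.resize(b,(360,300),interpolation=cv2.INTER_CUBIC); b=cv2.copyMakeBorder(b,0,60,0,0,cv2.BORDER_CONSTANT)
cv2.imwrite("pics/c3.png",np.clip(np.hstack([a,b]).astype(float)*1.7,0,255).astype(np.uint8))
print([ctrl.get_state()[k] for k in("t","position","force","grip_width")])
E
```

```text
[9.65, array([0.56788411, 0.01117949, 0.2387728 ]), array([ 4.38314284, -1.33436087, -4.15866607]), 0.4506408370540015]
```

View pics/c3.png

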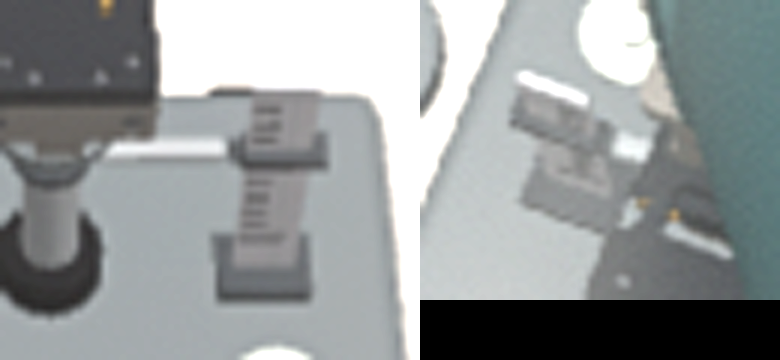

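```bash
cat >> h.py <<'E'
YA=np.radians(-21.5); CX=np.array([np.cos(YA),np.sin(YA)]); CY=np.array([-CX[1],CX[0]]); C=np.array([.5675,.0112])
def onx(n,u,v,xc):
    o,r=ray(n,u,v); k=(xc-(o[:2]-C)@CX)/(r[:2]@CX); p=o+k*r; return round(1000*float((p[:2]-C)@CY),1),round(1000*float(p[2]),1)
E
python3 - <<'E'
from h import *
g=cv2.imread("pics/scene3.png",0)
print("rows 246..270; cols")
for u in (338,341,344,347,350,352,353,354,355,356,357,358,364,367,368): print(u,g[246:268,u])
print("post col362 top", g[246:256,362], "base cols", [ (u,list(g[270:290,u])) for u in (358,362)])
p=lambda x,y,z: proj("scene",[*(C+x*CX+y*CY),z]).round(2)
for z in(.1806,.185,.19):print("pointer/tab col,row at y=70",z,p(0,.07,z))
print("mapping u,v->(y,z) on x=7:",[onx("scene",u,v,.007) for u,v in((367,260),(367,263))])
print("posttop pred",p(.002,.09,.225),p(-.002,.09,.225),"tab right end",p(.007,.107,.185))
E
```

```text
rows 246..270; cols
338 [ 48  47  48  45  39  38  47  62  57  54  58  60  93 142 128  89  93 100
 101 100  99 100]
341 [ 84  83  87  96  89  73  82  78  87  95  94 103 127 142 128  88  94 100
 100 100 100 100]
344 [174 175 175 176 158  93  96 101 100 100  99 106 127 141 126  89  94 101
 101 100 100 100]
347 [172 172 174 176 158  94  97 100 101 100 100 106 127 142 126  90  94 101
 101 100 100 100]
350 [173 171 170 146  69  88 100 101 100 100 100 107 129 142 128  90  94 101
 100 101 100 100]
352 [175 176 165 116  59  91 101 101 101 100 101 100 105 117 108  90  99 101
 101 101 101 100]
353 [174 175 166 116  60  92 101 101 101 101 101  95  77  64  63  72  90 102
 103 101 101 101]
354 [173 175 167 116  60  91 102 102 101 102 101  94  74  61  59  60  79  99
 102 101 100 100]
355 [177 177 167 118  60  91 102 102 102 101  96  78  64  60  57  49  53  79
  92  89  90  86]
356 [179 177 167 121  64  91  98  95  97  96  90  82  78  80  70  59  44  65
  79  69  81  68]
357 [179 177 169 137  79  84  82  75  86  82  74  78  67  83  71  61  46  65
  79  68  82  68]
358 [176 174 169 148  87  84  77  6
[... 584 characters left out ...]
65), np.uint8(65), np.uint8(58), np.uint8(49), np.uint8(76), np.uint8(102), np.uint8(102), np.uint8(101), np.uint8(100)]), (362, [np.uint8(86), np.uint8(86), np.uint8(87), np.uint8(83), np.uint8(79), np.uint8(86), np.uint8(88), np.uint8(88), np.uint8(86), np.uint8(77), np.uint8(66), np.uint8(65), np.uint8(67), np.uint8(58), np.uint8(49), np.uint8(77), np.uint8(103), np.uint8(103), np.uint8(101), np.uint8(100)])]
pointer/tab col,row at y=70 0.1806 [352.58 259.52]
pointer/tab col,row at y=70 0.185 [352.7  258.46]
pointer/tab col,row at y=70 0.19 [352.83 257.24]
mapping u,v->(y,z) on x=7: [(103.2, 188.3), (104.3, 175.9)]
posttop pred [362.54 249.12] [362.42 247.72] tab right end [368.47 260.8 ]
```

```bash
python3 - <<'E'
from h import *
p=lambda x,y,z: proj("scene",[*(C+x*CX+y*CY),z]).round(2)
z=.1806
print("ptr pred rows, y=45:",[p(*q)[1] for q in((-.004,.045,z+.002),(.004,.045,z+.002),(.004,.045,z-.002))],"obs 257.75 260.6 ~261.7")
print("ptr z from obs:",onx("scene",346,257.75,-.004)[1]-2,onx("scene",346,260.6,.004)[1]-2)
print("tab z: front bottom",onx("scene",367,262.9,.007)[1]+4,"back top",onx("scene",368,256.5,-.007)[1]-4)
print("posttop",onx("scene",362,249.4,-.002))
# top view: post top edge, pointer
t=cv2.imread("pics/top3.png")
b=cv2.resize(np.clip(t[168:210,270:315]*1.7,0,255).astype(np.uint8),None,fx=12,fy=12,interpolation=cv2.INTER_CUBIC)
cv2.imwrite("pics/c4.png",b)
b=cv2.imread("pics/scene3.png")[243:295,335:380]
cv2.imwrite("pics/c5.png",cv2.resize(np.clip(b*1.7,0,255).astype(np.uint8),None,fx=11,fy=11,interpolation=cv2.INTER_CUBIC))
E
```

```text
ptr pred rows, y=45: [np.float64(257.72), np.float64(260.48), np.float64(261.44)] obs 257.75 260.6 ~261.7
ptr z from obs: 180.4 180.0
tab z: front bottom 180.3 back top 178.8
posttop (89.5, 218.5)
```

View pics/c4.png

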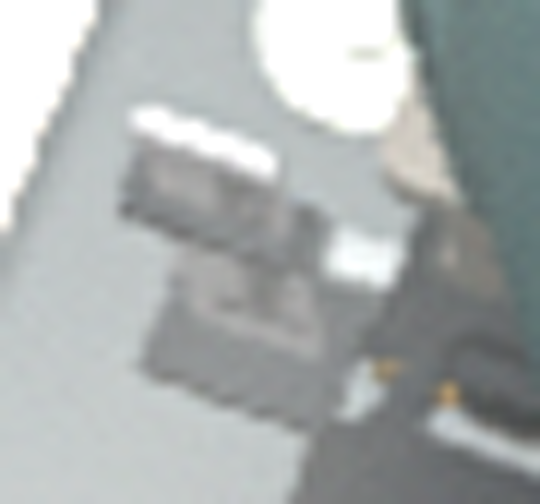

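View pics/c5.png

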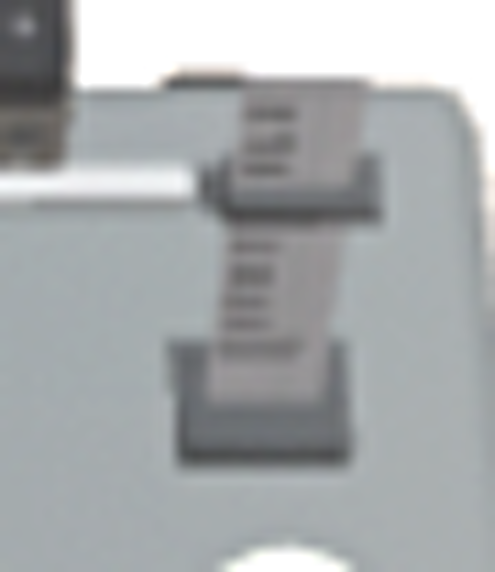

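```bash
python3 - <<'E'
from h import *
f=lambda x,y:((x+.5)/12-.5+270,(y+.5)/12-.5+168)
print("tab bottom edge +4:",[(onx("top",*f(*q),-.007)) for q in((125,213),(187,236),(240,256))])
print("ptr top far edge:",onx("top",*f(365,232),.004),"low edge",onx("top",*f(360,283),-.004))
g=cv2.imread("pics/top3.png",0); print(g[184:194,285]); print(g[184:194,288]);print(g[184:196,299]);print(g[184:196,300])
s=ctrl.get_state();print(s["t"],s["position"],s["force"])
E
```

```text
tab bottom edge +4: [(106.6, 183.3), (94.2, 183.1), (83.6, 182.8)]
ptr top far edge: (62.6, 188.8) low edge (60.8, 183.0)
[ 94  84  81  71  95 101 100  93  94  89]
[86 86 85 85 75 96 99 99 95 87]
[113 111 113 129 143 147 148 111  85  82  84  81]
[112 112 111 118 141 145 146 114  88  83  82  73]
9.65 [0.56788411 0.01117949 0.2387728 ] [ 4.38314284 -1.33436087 -4.15866607]
```

```bash
python3 - <<'E'
from h import *
s=ctrl.get_state();print(s["t"],s["position"],s["force"],s["grip_width"],np.abs(s["joint_velocities"]).max())
print(ctrl.close_job())
E
```

```text
9.65 [0.56788411 0.01117949 0.2387728 ] [ 4.38314284 -1.33436087 -4.15866607] 0.4506408370540015 0.0019551523790872606
the job is handed in; nothing more can be done
None
```

I did all the steps in order and handed the job in at 9.65 s, still gripping the head with the pointer level with the tab as far as I could measure. `close_job` gave no verdict.

- **Mast seated:** I pushed the head down until the fingertips reached 201 mm with about 16 N of resistance, which matches the stop.
- **Lock button:** I pressed it until the fingertips reached 122 mm at about 12 N, which is fully in. The mast then rose freely past its 16 mm locked limit.
- **Final hold:** The head is gripped at 30 N and raised 59.6 mm, which puts the pointer at about 180.6 mm. The arm was at rest.

**Level checks:**
- **Scene view:** The pointer measured 180.0–180.4 mm and the tab 178.8–180.3 mm. The nose and pointer covered nearly the same rows.
- **Top view:** The tab measured about 187 mm. The pointer measured about 187 mm from its far edge, but only 181–185 mm from its near edge, so the pointer could be up to about 6 mm lower than the tab there. I took the far edge as the clearer one.
- **Disagreement:** The two views differ by about 6 mm in absolute height. I relied on the difference between pointer and tab within each view, which came out at about 1 mm or less except for the top view's near edge.

I did not check the bystanders or the tab for movement in a final picture. The arm's path stayed clear of them, and nothing looked displaced in the crops I viewed.

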